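Clamp a bottle with a folding crank

ROBOT

A 6-joint arm with a two-finger parallel gripper is mounted at the origin on a cart in front of the work surface, level with it; the furniture and walls round the work are solid. World frame = base frame: x ahead of the robot, y to its left, z up, the work surface at z = 0. Lengths are in mm, angles in rad, forces in N, time in s.
With the tool pointing down it reaches from about 325 to 850 mm from the base axis. Payload 15.5 kg.
Tool frame: the origin (TCP) lies on the centre line of the jaws, within the pads' length; the fingertips stand 17 mm ahead of it and the grasp point (between the pads) lies 2 mm behind it; z points along the fingers, y is the line along which they close (so a half turn about z gives the same grasp; the last joint's range is limited). The gripper opens to 91 mm and grips with 3 to 60 N. Pads are 32 mm wide; open, the fingers measure 118 mm over their backs; the gripper's body (76 mm by 178 mm) begins 60 mm behind the grasp point.
Start: joints at [-1.444, 0.494, 1.345, -0, 1.302, -0.096], TCP at [138.102, -609.553, 230.915] pointing down, gripper open.
Joint ranges: [-2.91, 2.91], [-0.82, 2.16], [0.22, 2.67], [-1.22, 4.37], [0.12, 2.79], [-3.08, 3.08]. Speed limits (rad/s): [1.89, 1.89, 2.57, 3.01, 3.01, 3.01].

INTERFACE

Orientations are given as a unit quaternion [w, x, y, z].
In Python, from bench import ctrl, read_camera, close_job, trace, pinpoint gives the robot as it stands.
- The arm moves only by the shell command python3 -m inch 'ROWS'. ROWS is JSON, a list of rows, each an object with "angular": the turn, a rotation vector about the world's x, y, z in rad, a list of three; "travel": the shift along the world's x, y, z in m, a list of three; "gripper": the gripper command: -1 is fully open, 1 is shut, values between are in proportion. A call has 1 to 12 rows; each row is the pose to reach, as a shift and turn from the pose commanded when the call began; what a row does not reach only later rows make up. A row lasts 1/8 s, in which the tool goes at most 62.5 mm and 10.7 degrees, less where a joint would pass 70% of its speed; a pose out of reach is approached as far as the arm can. A call with a gripper value outside its range is refused whole. The fingers move at their own pace and stop on an object; the grip force is fixed at half the most. Time passes only in rows, so rows that repeat a pose let the fingers close. It gives the time, the measured TCP pose, the force, the opening and the grip force at its end, in the units of the state.
- ctrl.read_state(): the state, without advancing time (a new reading comes with each control period).
- read_camera(name): name is "scene" or "top" or "wrist"; returns a dict with "frame" (400x640x3 uint8, blue, green, red), "intrinsics" (3x3 intrinsics, pixels), "world_from_camera" (4x4, takes a point from camera to world coordinates); the wrist camera has in their place "T_tool_cam" (4x4, takes a point from camera to tool coordinates, whose origin is the TCP and whose axes are the flange's). Camera axes: x right, y down, z forward; pixel columns grow to the right and rows downward; lengths in mm; the calibration is good to about 2 mm. A picture is of the moment at which its call begins: read the wrist's pose just before it. There is no depth.
- close_job(): hands the job in; it is judged then, once.
Trained networks look in a picture, given as the dict that the camera call returned (one of the last four; its "shot" number tells which), for a name from the list of things; names that differ only in an ending like _2 or _b are one class to them, and where a whole thing is asked for, a point or a joint stands for the part that bears it (a point fixed in the world has none). Each returns a list of dicts, best first, with "p" (0 to 1); they miss things now and then, are a little off and sometimes report something else, mostly with a low value. They report only what shows in the picture. A call takes as long as a camera call. They do not tell look-alikes from the thing itself.
- trace(picture, name): "mask" (400x640 bool, what is visible of it).
- pinpoint(picture, name): "position" ([x, y, z] in mm, in world coordinates, good to about 4 mm: a listed point, or the origin of a listed thing).
The state is a dict: "time_s": time; "joints": joint angles; "qd": joint speeds; "effort": joint torques, N m; "eef_pos": TCP position; "ee_rot": TCP orientation; "ft_force": force on the tool from outside, world axes, zero at the start; "wrist_torque": the same for the moment, N m; "grip_width": finger opening in mm; "gripper_force": force on a finger pad.
Only numpy, scipy, OpenCV 4.12 (cv2) and the standard library are available. Lean on these libraries where they do the work, as an engineer would, in place of code of your own. Each camera call takes 0.05 s, during which the arm holds its last target. There are 200 camera calls.

TASK

Clamp the small white bottle in the bench clamp so that its cap can be undone later. First fold the crank's handle up until it stands fully upright, before the jaw is moved, then turn the crank clockwise (seen from above) until the jaw holds the bottle snugly against the V-shaped back stop (about 15 N of clamping), without overtightening, as the bottle must not be squashed. Work the jaw only through the crank's handle, do not touch the bottle, leave the handle upright and leave the things standing round about where they are.

Things in the scene. Friction and masses are not known exactly. Their poses are not given: they have to be found in the camera images.
- crank_axis (a point): point on the crank's upright turning axis, over the grey gearbox (78 x 78 mm, top 50 mm above the table), 83 mm above the table, level with the folded handle's centre line; x and y axes are those of the clamp, whose bed (110 mm across along x, 320 mm long along y, 12 mm thick) is bolted down; the jaw closes towards +y of this frame
- crank (a joint): angle of the crank in rad, growing clockwise seen from above, -0.3 to 6.2; at 0 the arm points along +x of the clamp; starts between 0 and 1.2; 10 mm of jaw travel per rad. It is stiff (0.20 Nm, about 4 N sideways on the upright handle) and stays where it is left while the clamping is under about 20 N; above that it turns back a little on release
- handle_hinge (a point): fold hinge pin at the outer end of the steel crank arm (13 mm wide, top 72 mm above the table; hinge cheeks 19 mm wide overall), 50 mm from crank_axis, level with it; x axis points outward along the arm, away from crank_axis, y axis along the pin, z up; turns with the crank
- handle (a joint): fold angle of the handle in rad: 0 folded flat on the arm with its free end just past the crank's axis, 1.571 upright against its stop; stiff (0.12 Nm), stays at any angle, and its free end swings up and outward from over the axis
- handle_grip (a point): point on the centre line of the black handle, 43 mm from the hinge pin; the grip is a round sleeve, 18 mm across, from 13 to 66 mm from the pin, that spins freely about its own line; x axis along the handle towards the hinge. Folded, it lies 33 mm above the gearbox's top, over the narrower arm and hub, so fingers can reach down either side
- jaw: sliding jaw, 80 mm wide, its top 66 mm above the table; origin at its foot, roughly 10 mm behind its sprung upright rubber face, which looks along +y to the bottle. It travels 10 to 37 mm, pushing the loose bottle until it seats in the fixed V-shaped back stop, whose place varies. Then each 0.01 rad of crank adds about 2 N of clamping, and each N of clamping adds 0.2 N sideways at the handle
- bottle_center (a point): middle, half-way up, of the small white plastic bottle standing loose on the bed between jaw and V-shaped back stop, not yet touching either; about 52 mm across and 113 mm tall; z up when upright. Well held at 8 to 22 N of clamping (some 5.5 to 8.5 N sideways at the handle while turning), squashed above 30 N
- bottle: the same bottle, origin at the centre of its underside
- beaker: bystander: small glass beaker, 50 mm across, 59 mm tall, origin at its underside
- flask: bystander: conical glass flask, 68 mm across, 127 mm tall, origin at its underside
- dish: bystander: flat glass dish, 67 mm across, 14 mm high, origin at its underside
- side_stopper: bystander: small rubber stopper, 24 mm across, 22 mm high, origin at its underside
Mind the look-alikes: they are no part of the job. Leave any green or purple look-alike of the bottle alone.

How it is judged (in metres and radians):
On the way, in this order (a step that is already met when the one before it is completed fails the run):
1. the handle is fully upright while the jaw has not yet been moved by more than 5 mm (value of joint handle above 1.42 rad and distance of jaw from where it was at the start of the episode below 0.005 m), for 0.1 s.
2. the jaw presses the bottle firmly, with over 6 N (contact force between bottle and jaw above 6 N), for 0.3 s.
At the end, for the whole second after the job is handed in: the bottle is at rest upright (within 0.1 rad), held by the jaw (against the back stop) with 6 to 30 N, and the handle is still upright (fold angle over 1.35 rad) (contact force between bottle and jaw between 6 and 30 N and angle between bottle_center's own z axis and vertical below 0.1 rad and value of joint handle above 1.35 rad and linear speed of each of bottle, jaw below 0.01 m/s); the robot touches nothing.
It fails at once if the bottle is squeezed by the jaw with more than 30 N (contact force between bottle and jaw above 30 N).
It fails at once if the robot touches the bottle (contact force between any of the fingers, the arm and bottle above 0.5 N).
It fails at once if the robot pushes the jaw itself with more than 2 N (contact force between any of the fingers, the arm and jaw above 2 N).
It fails at once if a bystander is moved by more than 15 mm (distance of any of beaker, flask, dish, side_stopper from where it was at the start of the episode above 0.015 m).
It also fails if it takes over 72 s, if anything falls off the work surface, if the arm or the gripper's body presses on something with over 40 N, if the wrist force passes 120 N, or if a joint passes its speed limit or range.

## Working session

There is one attempt and no reset: what is moved stays moved. The work goes in short steps, Python scripts to look and compute and a shell command to move; the robot and the scene stay as the last step left them, time stands still between calls to the robot, and variables do not carry over. Pictures are saved under pics/ and viewed, at most 14 in all, crops included, and the job is handed in when it is done.

```bash
ls; mkdir -p pics; python3 - <<'E'
from bench import ctrl, read_camera, trace, pinpoint
import cv2, numpy as np
s=ctrl.read_state();print(s)
for c in ("scene","top"):
    p=read_camera(c); cv2.imwrite(f"pics/{c}0.png",p["frame"])
    T=np.array(p["world_from_camera"]);K=np.array(p["intrinsics"])
    for n in ("crank_axis","handle_hinge","handle_grip","jaw","bottle_center","beaker","flask","dish","side_stopper"):
        for r in pinpoint(p,n)[:3]:
            q=np.linalg.inv(T)@np.r_[r["position"],1]; u=K@q[:3]; u=u/u[2]
            print(c,n,round(r["p"],2),np.round(r["position"]),np.round(u[:2]))
E
```

```text
pics
{'time_s': 0.0, 'joints': array([-1.44349390e+00,  4.94188645e-01,  1.34612781e+00, -3.49664576e-05,
        1.30248628e+00, -9.54928020e-02]), 'qd': array([-0.00065105,  0.00044193,  0.00126477, -0.00174804,  0.00124141,
       -0.00154732]), 'effort': array([-1.36027636e-03, -8.78836513e+01, -3.81858766e+01,  7.06256018e-02,
        5.35253808e-02, -1.10790356e-04]), 'eef_pos': array([ 138.04901849, -609.19921137,  230.33597821]), 'ee_rot': array([-6.04698239e-04,  9.93801001e-01,  1.11171957e-01, -2.64754321e-05]), 'ft_force': array([-0.0277855 ,  0.00985351, -0.5103683 ]), 'wrist_torque': array([-1.12824670e-05, -2.33354050e-02,  4.14393843e-02]), 'gripper_force': 0.0, 'grip_width': 91.15788657000843}
scene crank_axis 0.63 [ 555. -125.   84.] [249. 221.]
scene handle_hinge 0.83 [ 608. -117.   80.] [260. 237.]
scene handle_grip 0.49 [ 557. -123.   85.] [250. 220.]
scene jaw 0.63 [526. -20.  12.] [295. 229.]
scene bottle_center 0.95 [478. 294.  57.] [411. 178.]
scene bottle_center 0.9 [509.  34.  67.] [317. 200.]
scene bottle_center 0.65 [559. 203.  60.] [395. 202.]
scene beak
[... 454 characters left out ...]
[656. 286.   0.] [206. 147.]
top handle_hinge 0.41 [ 399. -246.   -3.] [434. 265.]
top handle_grip 0.75 [ 555. -125.   85.] [388. 191.]
top jaw 0.83 [527. -26.  12.] [340. 206.]
top jaw 0.58 [ 551. -131.   82.] [390. 193.]
top bottle_center 0.73 [562. 201.  56.] [238. 185.]
top bottle_center 0.63 [476. 297.  54.] [192. 223.]
top bottle_center 0.57 [512.  36.  70.] [312. 209.]
top beaker 0.61 [396. 227.   1.] [227. 260.]
top flask 0.65 [657. 286.   0.] [206. 147.]
top dish 0.98 [ 396. -242.   -3.] [432. 266.]
top dish 0.41 [526. -26.  14.] [340. 206.]
top dish 0.3 [510.  32.  69.] [314. 210.]
top side_stopper 0.66 [384.  36.   0.] [311. 268.]
top side_stopper 0.59 [515.  35.  15.] [313. 210.]
```

```bash
python3 - <<'E'
import cv2
a=cv2.imread("pics/scene0.png")[120:300,150:480];b=cv2.imread("pics/top0.png")[110:300,170:460]
a=cv2.resize(a,(640,349),interpolation=3);b=cv2.resize(b,(640,419),interpolation=3)
cv2.imwrite("pics/c1.png",cv2.resize(cv2.vconcat([a,b]),(500,600)))
E
```

```text
(no output)
```

View pics/c1.png

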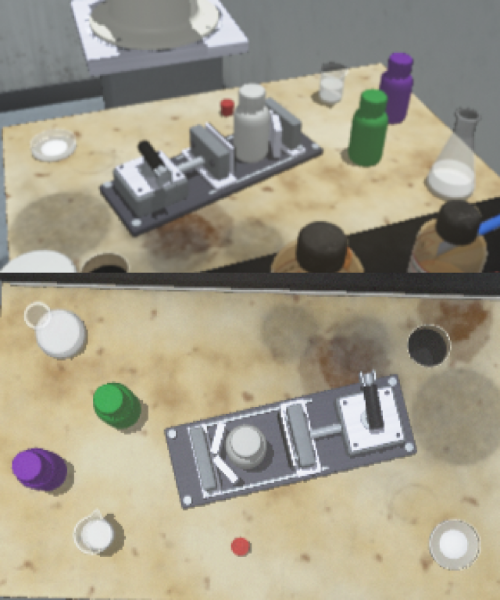

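View pics/top0.png

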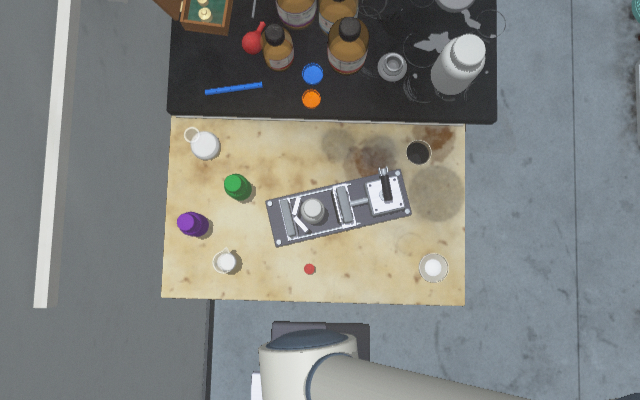

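The white bottle is at top pixel (313,211), between the jaw (344,205) and the V stop (292,218). The look-alikes are the green bottle (237,185) and the purple one (192,224). The folded black handle lies at (387,190). Next I'll move in for a close look with the wrist camera.

```bash
python3 -m inch '[{"angular":[0,0,0],"travel":[0.42,0.485,0.03],"gripper":-1},{"angular":[0,0,0],"travel":[0.42,0.485,0.03],"gripper":-1},{"angular":[0,0,0],"travel":[0.42,0.485,0.03],"gripper":-1},{"angular":[0,0,0],"travel":[0.42,0.485,0.03],"gripper":-1},{"angular":[0,0,0],"travel":[0.42,0.485,0.03],"gripper":-1},{"angular":[0,0,0],"travel":[0.42,0.485,0.03],"gripper":-1},{"angular":[0,0,0],"travel":[0.42,0.485,0.03],"gripper":-1},{"angular":[0,0,0],"travel":[0.42,0.485,0.03],"gripper":-1},{"angular":[0,0,0],"travel":[0.42,0.485,0.03],"gripper":-1},{"angular":[0,0,0],"travel":[0.42,0.485,0.03],"gripper":-1},{"angular":[0,0,0],"travel":[0.42,0.485,0.03],"gripper":-1},{"angular":[0,0,0],"travel":[0.42,0.485,0.03],"gripper":-1}]'
cat > h.py <<'E'
from bench import ctrl, read_camera, trace, pinpoint
import cv2, numpy as np
from scipy.spatial.transform import Rotation as R
def wrist():
    s=ctrl.read_state(); p=read_camera("wrist")
    T=np.eye(4); T[:3,:3]=R.from_quat(s["ee_rot"],scalar_first=True).as_matrix(); T[:3,3]=s["eef_pos"]
    return p, T@np.array(p["T_tool_cam"]), np.array(p["intrinsics"])
def proj(T,K,X):
    q=np.linalg.inv(T)@np.r_[X,1]; u=K@q[:3]; return u[:2]/u[2]
def unproj(T,K,uv,z):
    d=T[:3,:3]@np.linalg.inv(K)@np.r_[uv,1]; return T[:3,3]+d*(z-T[2,3])/d[2]
E
python3 - <<'E'
from h import *
print(ctrl.read_state())
p,T,K=wrist(); print(T.round(2))
f=p["frame"].copy(); cv2.imwrite("pics/w1raw.png",f)
for n in ("crank_axis","handle_hinge","handle_grip","jaw","bottle_center"):
    for r in pinpoint(p,n)[:2]:
        u=proj(T,K,r["position"]); print(n,round(r["p"],2),np.round(r["position"],1),u.round())
        cv2.drawMarker(f,tuple(int(v) for v in u),(0,0,255),0,10)
for r in trace(p,"handle_grip")[:1]:
    m=r["mask"].astype(np.uint8); c=max(cv2.findContours(m,0,2)[0],key=cv2.contourArea)
    rc=cv2.minAreaRect(c); print("mask",r["p"],m.sum(),rc)
    b=cv2.boxPoints(rc); print([unproj(T,K,q,83).round(1) for q in b])
    cv2.drawContours(f,[c],-1,(0,255,0),1)
cv2.imwrite("pics/w1.png",f)
E
```

```text
time_s: 2.5
eef_pos: [558.4, -123.9, 260.7]
ee_rot: [0.0, 0.994, 0.112, -0.0]
ft_force: [-0.1, -0.1, -0.1]
grip_width: 91.2
gripper_force: 0.0
{'time_s': 2.5, 'joints': array([-3.22613186e-01,  3.90768378e-01,  1.43784008e+00, -1.83408484e-04,
        1.31320344e+00,  1.02359482e+00]), 'qd': array([-0.03979829, -0.01378955,  0.02315691, -0.00597509, -0.00318564,
       -0.01904886]), 'effort': array([ 3.77576798e+00, -7.77700925e+01, -3.96346092e+01,  4.29729894e-01,
       -1.03198900e-02,  5.99057022e-01]), 'eef_pos': array([ 558.41063166, -123.8930176 ,  260.73703574]), 'ee_rot': array([ 3.42331710e-05,  9.93699004e-01,  1.12081530e-01, -1.36781412e-04]), 'ft_force': array([-0.09109577, -0.05017886, -0.14605809]), 'wrist_torque': array([-0.03787405,  0.06038479, -0.03808141]), 'gripper_force': 0.0, 'grip_width': 91.15639102069098}
[[ 2.2000e-01 -9.4000e-01 -2.5000e-01  6.2956e+02]
 [-9.7000e-01 -2.2000e-01 -6.0000e-02 -1.0823e+02]
 [ 0.0000e+00  2.6000e-01 -9.7000e-01  4.1471e+02]
 [ 0.0000e+00  0.0000e+00  0.0000e+00  1.0000e+00]]
crank_axis 0.81 [ 553.3 -124.4   81.2] [315. 189.]
handle_hinge 0.66 [ 601.3 -116.3   85.6] [317. 150.]
handle_grip 0.56 [ 564.4 -126.5   84. ] [319. 181.]
jaw 0.76 [522.5 -25.3   9.2] [246. 183.]
jaw 0.48 [ 553.4 -127.3   83. ] [317. 190.]
bottle_center 0.83 [560.6 200.8  53.7] [ 63. 122.]
bottle_center 0.68 [506.5  26.9  68.6] [192. 196.]
mask 0.95 770 ((317.8216857910156, 175.99363708496094), (14.704909324645996, 58.10580825805664), 2.045408248901367)
[array([ 532.8, -122.1,   83. ]), array([ 602.9, -109. ,   83. ]), array([ 606.2, -126. ,   83. ]), array([ 536.2, -140.1,   83. ])]
```

View pics/w1.png

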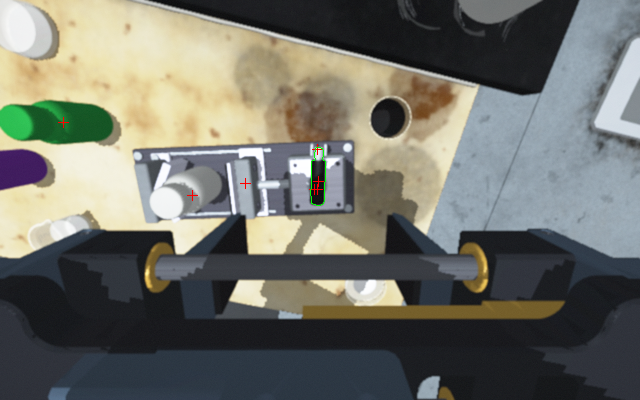

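```bash
python3 -m inch '[{"angular":[0,0,-0.03],"travel":[0.0025,-0.0015,-0.06],"gripper":-1},{"angular":[0,0,-0.03],"travel":[0.0025,-0.0015,-0.11],"gripper":-1},{"angular":[0,0,-0.03],"travel":[0.0025,-0.0015,-0.14],"gripper":-0.6},{"angular":[0,0,-0.03],"travel":[0.0025,-0.0015,-0.16],"gripper":-0.3},{"angular":[0,0,-0.03],"travel":[0.0025,-0.0015,-0.173],"gripper":0},{"angular":[0,0,-0.03],"travel":[0.0025,-0.0015,-0.173],"gripper":0.2},{"angular":[0,0,-0.03],"travel":[0.0025,-0.0015,-0.173],"gripper":0.3},{"angular":[0,0,-0.03],"travel":[0.0025,-0.0015,-0.173],"gripper":0.3}]'
python3 - <<'E'
from h import *
p,T,K=wrist(); f=p["frame"]
for n in ("crank_axis","handle_hinge","handle_grip"):
    for r in pinpoint(p,n)[:2]: print(n,round(r["p"],2),np.round(r["position"],1),proj(T,K,r["position"]).round())
cv2.imwrite("pics/w2.png",f)
E
```

```text
time_s: 3.85
eef_pos: [561.0, -126.2, 88.7]
ee_rot: [0.0, 0.995, 0.096, 0.001]
ft_force: [0.2, 1.1, 0.5]
grip_width: 34.2
gripper_force: 0.0
crank_axis 0.62 [ 554.1 -124.1   83. ] [310. 254.]
handle_hinge 0.97 [ 600.7 -116.7   87.8] [312. 182.]
handle_grip 0.9 [ 561.  -128.4   83.3] [318. 246.]
```

View pics/w2.png

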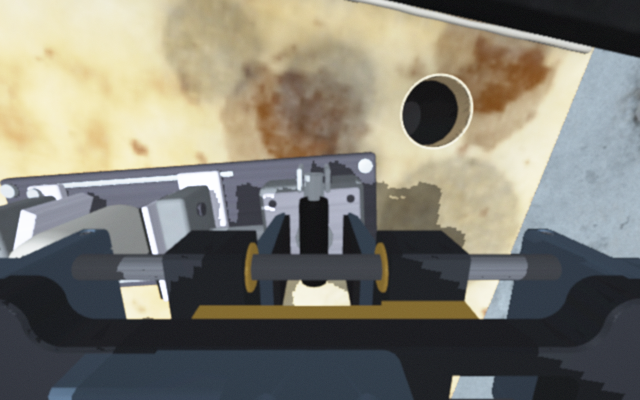

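The handle (col 314) is centred between the fingers (cols 267–362) and aligned with them, so I'll close.

```bash
python3 -m inch '[{"angular":[0,0,0],"travel":[0,0,0],"gripper":0.6},{"angular":[0,0,0],"travel":[0,0,0],"gripper":0.7},{"angular":[0,0,0],"travel":[0,0,0],"gripper":0.8},{"angular":[0,0,0],"travel":[0,0,0],"gripper":0.8}]'
```

```text
time_s: 4.55
eef_pos: [560.3, -125.4, 87.9]
ee_rot: [-0.0, 0.995, 0.096, -0.0]
ft_force: [-0.5, 5.4, 1.2]
grip_width: 17.2
gripper_force: 30.0
```

```bash
python3 -m inch '[{"angular":[0,0,0],"travel":[0.0004,0.0004,0.0055],"gripper":0.8},{"angular":[0,0,0],"travel":[0.0014,0.0007,0.011],"gripper":0.8},{"angular":[0,0,0],"travel":[0.0031,0.001,0.0163],"gripper":0.8},{"angular":[0,0,0],"travel":[0.0056,0.0015,0.0212],"gripper":0.8},{"angular":[0,0,0],"travel":[0.0056,0.0015,0.0212],"gripper":0.8}]'
```

```text
time_s: 5.18
eef_pos: [565.6, -124.3, 109.4]
ee_rot: [-0.0, 0.995, 0.096, -0.001]
ft_force: [-5.0, 5.0, -6.0]
grip_width: 17.6
gripper_force: 30.0
```

```bash
python3 -m inch '[{"angular":[0,0,0],"travel":[0.0031,0.0006,0.0047],"gripper":0.8},{"angular":[0,0,0],"travel":[0.0066,0.0013,0.0088],"gripper":0.8},{"angular":[0,0,0],"travel":[0.0107,0.0021,0.0125],"gripper":0.8},{"angular":[0,0,0],"travel":[0.0153,0.0029,0.0156],"gripper":0.8},{"angular":[0,0,0],"travel":[0.0153,0.0029,0.0156],"gripper":0.8}]'
python3 - <<'E'
from h import *
p,T,K=wrist(); f=p["frame"]
for n in ("crank_axis","handle_hinge","handle_grip"):
    for r in pinpoint(p,n)[:2]: print(n,round(r["p"],2),np.round(r["position"],1),proj(T,K,r["position"]).round())
q=read_camera("scene")["frame"][170:270,190:350]
cv2.imwrite("pics/w3.png",cv2.vconcat([cv2.resize(f[100:340],(640,240)),cv2.resize(q,(560,350),interpolation=3) if 0 else cv2.copyMakeBorder(cv2.resize(q,(560,350),interpolation=3),0,0,0,80,0)]))
E
```

```text
time_s: 5.8
eef_pos: [580.5, -121.5, 125.3]
ee_rot: [-0.0, 0.995, 0.096, -0.001]
ft_force: [-9.9, 3.2, 3.1]
grip_width: 17.0
gripper_force: 30.0
handle_hinge 0.95 [ 597.7 -114.5   85.5] [310. 202.]
handle_grip 0.57 [ 573.7 -128.7  114.1] [324. 253.]
```

View pics/w3.png

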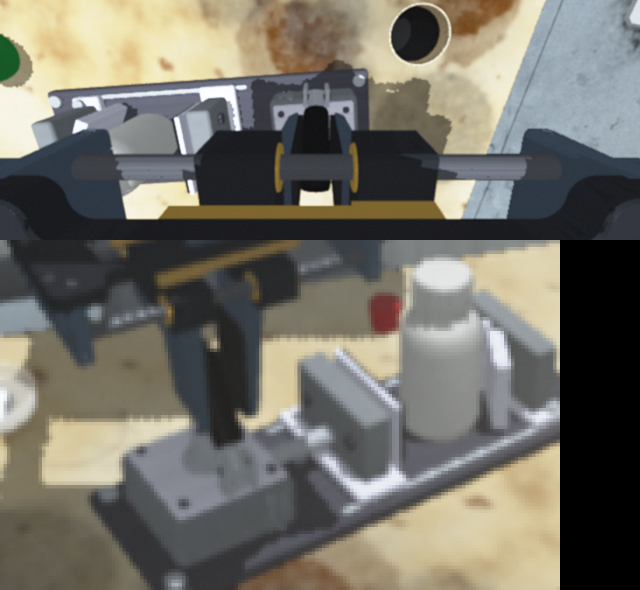

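The fold is working: the handle is at about 60° between the fingers. I'll carry on to the stop.

```bash
python3 -m inch '[{"angular":[0,0,0],"travel":[0.0048,0.001,0.0025],"gripper":0.8},{"angular":[0,0,0],"travel":[0.01,0.002,0.0042],"gripper":0.8},{"angular":[0,0,0],"travel":[0.0153,0.003,0.0053],"gripper":0.8},{"angular":[0,0,0],"travel":[0.0208,0.0041,0.0057],"gripper":0.8},{"angular":[0,0,0],"travel":[0.0208,0.0041,0.0057],"gripper":0.8},{"angular":[0,0,0],"travel":[0.0208,0.0041,0.0057],"gripper":0.8}]'
```

```text
time_s: 6.8
eef_pos: [601.9, -117.6, 132.1]
ee_rot: [0.0, 0.995, 0.096, -0.0]
ft_force: [-12.5, 3.5, 15.0]
grip_width: 17.2
gripper_force: 30.0
```

```bash
python3 -m inch '[{"angular":[0,0,0],"travel":[0.0015,0.0003,0.001],"gripper":0.8},{"angular":[0,0,0],"travel":[0.003,0.0006,0.001],"gripper":0.8},{"angular":[0,0,0],"travel":[0.003,0.0006,0.001],"gripper":0.8}]'
python3 - <<'E'
from h import *
for c in ("scene","top"):
    p=read_camera(c)
    for n in ("handle_hinge","handle_grip","crank_axis","jaw"):
        for r in pinpoint(p,n)[:1]: print(n,round(r["p"],2),np.round(r["position"],1))
    if c=="scene": cv2.imwrite("pics/s4.png",cv2.resize(p["frame"][150:270,190:350],(720,540),interpolation=3))
E
```

```text
time_s: 7.18
eef_pos: [604.5, -117.0, 132.6]
ee_rot: [0.0, 0.995, 0.096, -0.001]
ft_force: [-12.2, 2.0, 11.0]
grip_width: 16.4
gripper_force: 30.0
handle_hinge 0.61 [ 602.4 -116.7   84. ]
handle_grip 0.59 [ 588.3 -118.6  126.1]
crank_axis 0.62 [ 552.5 -125.4   81.7]
jaw 0.72 [527.3 -20.6  15.2]
handle_hinge 0.48 [ 604.6 -116.1   81.8]
crank_axis 0.66 [ 549.3 -127.2   78. ]
jaw 0.65 [527.6 -24.8  11.6]
```

View pics/s4.png

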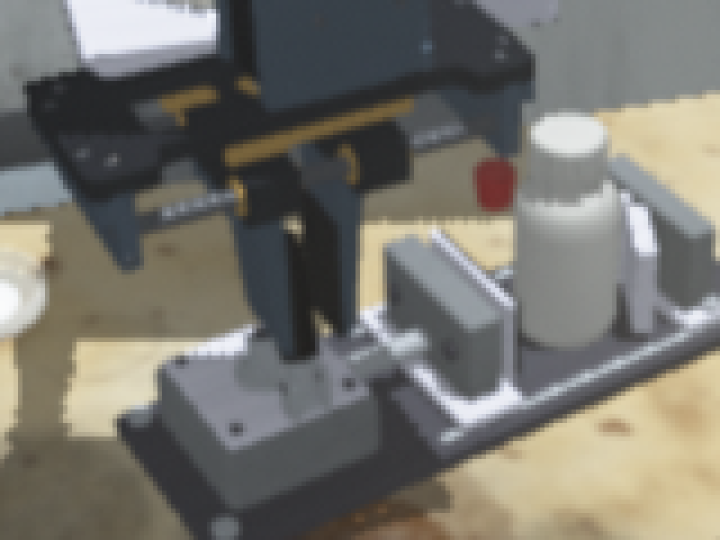

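The handle still leans towards the axis and there's no stop force yet, so I'll keep pushing outward.

```bash
python3 -m inch '[{"angular":[0,0,0],"travel":[0.002,0.0004,0],"gripper":0.8},{"angular":[0,0,0],"travel":[0.004,0.0008,0],"gripper":0.8},{"angular":[0,0,0],"travel":[0.004,0.0008,0],"gripper":0.8}]'; python3 -m inch '[{"angular":[0,0,0],"travel":[0.002,0.0004,0],"gripper":0.8},{"angular":[0,0,0],"travel":[0.004,0.0008,0],"gripper":0.8},{"angular":[0,0,0],"travel":[0.004,0.0008,0],"gripper":0.8}]'
```

```text
time_s: 8.05
eef_pos: [608.7, -116.2, 132.8]
ee_rot: [0.0, 0.995, 0.096, -0.0]
ft_force: [-11.1, 1.9, 12.1]
grip_width: 15.6
gripper_force: 30.0
time_s: 8.43
eef_pos: [612.9, -115.5, 132.8]
ee_rot: [0.0, 0.995, 0.096, -0.0]
ft_force: [-10.0, 2.6, 10.1]
grip_width: 14.8
gripper_force: 28.8
```

```bash
python3 - <<'E'
from h import *
p,T,K=wrist(); f=p["frame"]
for r in pinpoint(p,"handle_grip")[:1]+pinpoint(p,"handle_hinge")[:1]: print(round(r["p"],2),np.round(r["position"],1))
q=read_camera("scene")["frame"][170:250,220:320]
cv2.imwrite("pics/w5.png",cv2.hconcat([cv2.resize(f[160:320,220:420],(400,320),interpolation=3),cv2.resize(q,(400,320),interpolation=3)]))
E
```

```text
0.71 [ 596.8 -118.7  129.2]
```

View pics/w5.png

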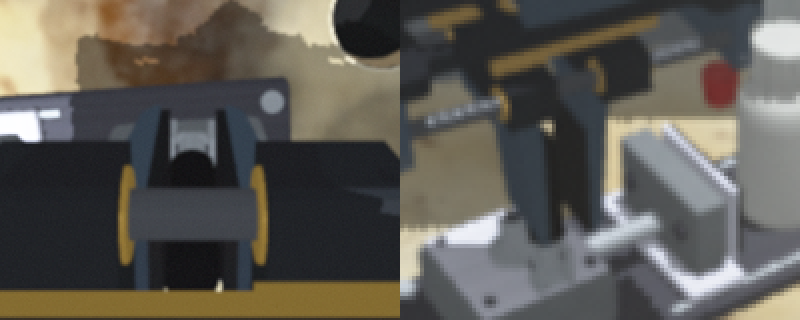

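The handle is nearly upright but has slipped to the inner edge of the pads. I'll open, re-centre on it, and grip again.

```bash
python3 -m inch '[{"angular":[0,0,0],"travel":[0,0,0],"gripper":0.3},{"angular":[0,0,0],"travel":[0,0,0],"gripper":0.3},{"angular":[0,0,0],"travel":[-0.007,-0.0014,0],"gripper":0.3},{"angular":[0,0,0],"travel":[-0.014,-0.0027,0],"gripper":0.3},{"angular":[0,0,0],"travel":[-0.014,-0.0027,0],"gripper":0.3}]'
python3 - <<'E'
from h import *
p,T,K=wrist()
for n in ("handle_grip","handle_hinge"):
    for r in pinpoint(p,n)[:1]: print(n,round(r["p"],2),np.round(r["position"],1))
f=p["frame"]
q=read_camera("scene"); 
for n in ("handle_grip","handle_hinge"):
    for r in pinpoint(q,n)[:1]: print(n,round(r["p"],2),np.round(r["position"],1))
q=q["frame"][170:250,220:320]
cv2.imwrite("pics/w6.png",cv2.hconcat([cv2.resize(f[120:320,220:420],(400,400),interpolation=3),cv2.resize(q,(400,400),interpolation=3)]))
E
```

```text
time_s: 9.25
eef_pos: [598.6, -118.2, 131.5]
ee_rot: [-0.0, 0.995, 0.096, -0.0]
ft_force: [-0.3, -0.3, -0.4]
grip_width: 32.0
gripper_force: 0.0
handle_grip 0.68 [ 599.3 -118.8  128.9]
handle_hinge 0.73 [ 598.6 -114.9   85.5]
handle_grip 0.71 [ 595.3 -118.   125. ]
handle_hinge 0.97 [ 607.7 -113.7   81.6]
```

View pics/w6.png

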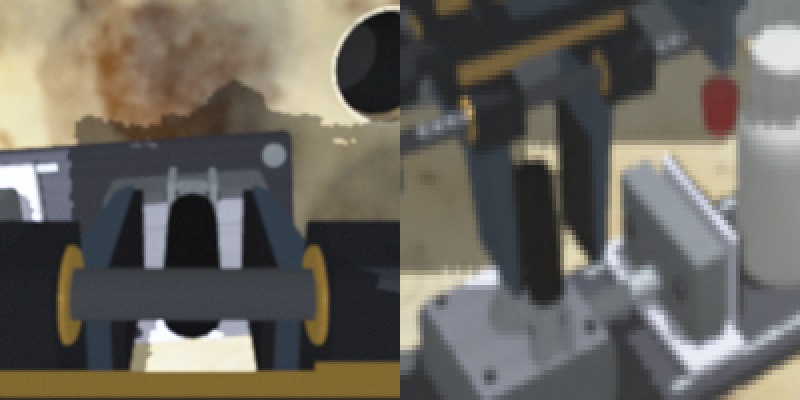

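```bash
python3 -m inch '[{"angular":[0,0,0],"travel":[0,0,0],"gripper":0.8},{"angular":[0,0,0],"travel":[0,0,0],"gripper":0.8},{"angular":[0,0,0],"travel":[0,0,0],"gripper":0.8},{"angular":[0,0,0],"travel":[0.002,0.0004,0],"gripper":0.8},{"angular":[0,0,0],"travel":[0.004,0.0008,0],"gripper":0.8},{"angular":[0,0,0],"travel":[0.004,0.0008,0],"gripper":0.8}]'; python3 -m inch '[{"angular":[0,0,0],"travel":[0.001,0.0002,0],"gripper":0.8},{"angular":[0,0,0],"travel":[0.002,0.0004,0],"gripper":0.8},{"angular":[0,0,0],"travel":[0.002,0.0004,0],"gripper":0.8}]'
```

```text
time_s: 10.3
eef_pos: [601.7, -117.3, 131.3]
ee_rot: [-0.0, 0.995, 0.096, -0.002]
ft_force: [-10.5, -1.4, 8.2]
grip_width: 17.3
gripper_force: 30.0
time_s: 10.68
eef_pos: [603.6, -117.0, 131.3]
ee_rot: [-0.0, 0.995, 0.096, -0.002]
ft_force: [-11.6, -1.6, 9.2]
grip_width: 17.4
gripper_force: 30.0
```

```bash
python3 -m inch '[{"angular":[0,0,0],"travel":[0.001,0.0002,0],"gripper":0.8},{"angular":[0,0,0],"travel":[0.002,0.0004,0],"gripper":0.8},{"angular":[0,0,0],"travel":[0.002,0.0004,0],"gripper":0.8}]'; python3 -m inch '[{"angular":[0,0,0],"travel":[0.001,0.0002,0],"gripper":0.8},{"angular":[0,0,0],"travel":[0.002,0.0004,0],"gripper":0.8},{"angular":[0,0,0],"travel":[0.002,0.0004,0],"gripper":0.8}]'
```

```text
time_s: 11.05
eef_pos: [605.6, -116.6, 131.3]
ee_rot: [-0.0, 0.995, 0.096, -0.002]
ft_force: [-11.3, -1.9, 8.7]
grip_width: 17.3
gripper_force: 30.0
time_s: 11.42
eef_pos: [607.6, -116.2, 131.3]
ee_rot: [-0.0, 0.995, 0.096, -0.002]
ft_force: [-11.1, -2.1, 8.6]
grip_width: 17.0
gripper_force: 30.0
```

The 11 N outward push is constant, well above the ~3 N the hinge needs, so the pads are probably slipping with the handle at its stop. I'll release, re-centre and check the tilt from the masks.

```bash
python3 -m inch '[{"angular":[0,0,0],"travel":[0,0,0],"gripper":0.3},{"angular":[0,0,0],"travel":[0,0,0],"gripper":0.3},{"angular":[0,0,0],"travel":[-0.006,-0.0012,0],"gripper":0.3},{"angular":[0,0,0],"travel":[-0.006,-0.0012,0],"gripper":0.3}]'
python3 - <<'E'
from h import *
s=read_camera("scene"); p,T,K=wrist()
for nm,P,TT,KK in (("scene",s,np.array(s["world_from_camera"]),np.array(s["intrinsics"])),("wrist",p,T,K)):
    r=trace(P,"handle_grip")
    if not r: print("none"); continue
    m=r[0]["mask"]; ys,xs=np.nonzero(m)
    print(nm,r[0]["p"],m.sum(),xs.min(),xs.max(),ys.min(),ys.max())
    for y in range(ys.min(),ys.max()+1,max(1,(ys.max()-ys.min())//6)): print(y,xs[ys==y].min(),xs[ys==y].max(),end=" | ")
    print()
    H=np.array([602.5,-116.5,83]);u=np.array([.982,.19,0])
    for th in (1.2,1.3,1.42,1.57):
        print(th,[proj(TT,KK,H+d*(-np.cos(th)*u+np.sin(th)*np.array([0,0,1]))).round(1).tolist() for d in (13,66)])
    for n in("handle_hinge","handle_grip"): print([(round(q["p"],2),np.round(q["position"],1).tolist()) for q in pinpoint(P,n)[:1]])
E
```

```text
time_s: 11.92
eef_pos: [602.8, -117.3, 131.4]
ee_rot: [-0.0, 0.995, 0.096, -0.0]
ft_force: [-0.2, -0.6, 0.3]
grip_width: 32.2
gripper_force: 0.0
scene 0.85 264 251 260 203 236
203 253 257 | 208 251 259 | 213 251 259 | 218 252 260 | 223 252 260 | 228 253 260 | 233 256 259 | 
1.2 [[257.5, 228.2], [251.8, 201.8]]
1.3 [[257.8, 228.4], [253.0, 202.6]]
1.42 [[258.1, 228.7], [254.7, 204.1]]
1.57 [[258.5, 229.2], [256.9, 206.5]]
[(0.66, [605.7, -117.0, 82.6])]
[(0.85, [598.2, -116.6, 126.4])]
wrist 0.65 952 302 330 216 285
216 314 318 | 227 305 326 | 238 304 329 | 249 303 330 | Traceback (most recent call last):
  File "<stdin>", line 8, in <module>
    return umr_minimum(a, axis, None, out, keepdims, initial, where)
ValueError: zero-size array to reduction operation minimum which has no identity
```

The mask slope (0.085) matches an upright handle: 0.07 is predicted at 1.57 rad and 0.14 at 1.42 rad. To keep the pads square to the crank motion without running out of joint 6, I'll half-turn the open gripper around the handle first.

```bash
python3 -m inch '[{"angular":[0,0,0],"travel":[0,0,0],"gripper":-0.6},{"angular":[0,0,0.18],"travel":[0,0,0],"gripper":-0.8},{"angular":[0,0,0.36],"travel":[0,0,0],"gripper":-0.8},{"angular":[0,0,0.54],"travel":[0,0,0],"gripper":-0.8},{"angular":[0,0,0.72],"travel":[0,0,0],"gripper":-0.8},{"angular":[0,0,0.9],"travel":[0,0,0],"gripper":-0.8},{"angular":[0,0,1.08],"travel":[0,0,0],"gripper":-0.8},{"angular":[0,0,1.26],"travel":[0,0,0],"gripper":-0.8},{"angular":[0,0,1.44],"travel":[0,0,0],"gripper":-0.8},{"angular":[0,0,1.57],"travel":[0,0,0],"gripper":-0.8}]' && python3 -m inch '[{"angular":[0,0,0.18],"travel":[0,0,0],"gripper":-0.8},{"angular":[0,0,0.36],"travel":[0,0,0],"gripper":-0.8},{"angular":[0,0,0.54],"travel":[0,0,0],"gripper":-0.8},{"angular":[0,0,0.72],"travel":[0,0,0],"gripper":-0.8},{"angular":[0,0,0.9],"travel":[0,0,0],"gripper":-0.8},{"angular":[0,0,1.08],"travel":[0,0,0],"gripper":-0.8},{"angular":[0,0,1.26],"travel":[0,0,0],"gripper":-0.6},{"angular":[0,0,1.44],"travel":[0,0,0],"gripper":-0.2},{"angular":[0,0,1.57],"travel":[0,0,0],"gripper":0.2},{"angular":[0,0,1.57],"travel":[0,0,0],"gripper":0.2}]'; python3 - <<'E'
from h import *
s=ctrl.read_state();print(s["joints"].round(2))
M=R.from_quat(s["ee_rot"],scalar_first=True).as_matrix();print(M.round(3))
p,T,K=wrist()
for n in("handle_hinge","handle_grip","crank_axis"): print(n,[(round(q["p"],2),np.round(q["position"],1).tolist()) for q in pinpoint(p,n)[:1]])
cv2.imwrite("pics/w7.png",p["frame"])
E
```

```text
time_s: 13.48
eef_pos: [603.3, -117.3, 131.4]
ee_rot: [0.0, 0.634, 0.773, 0.0]
ft_force: [0.5, 0.7, -0.8]
grip_width: 82.1
gripper_force: 0.0
time_s: 14.72
eef_pos: [603.3, -117.2, 131.4]
ee_rot: [-0.0, -0.095, 0.995, 0.0]
ft_force: [0.4, -1.0, 0.2]
grip_width: 45.8
gripper_force: 0.0
[-0.29  0.59  1.48 -0.    1.07 -2.05]
[[-0.982 -0.189 -0.   ]
 [-0.189  0.982  0.   ]
 [ 0.     0.    -1.   ]]
handle_hinge [(0.65, [598.8, -116.9, 87.6])]
handle_grip [(0.78, [603.3, -119.2, 126.8])]
crank_axis [(0.73, [553.9, -125.9, 82.8])]
```

View pics/w7.png

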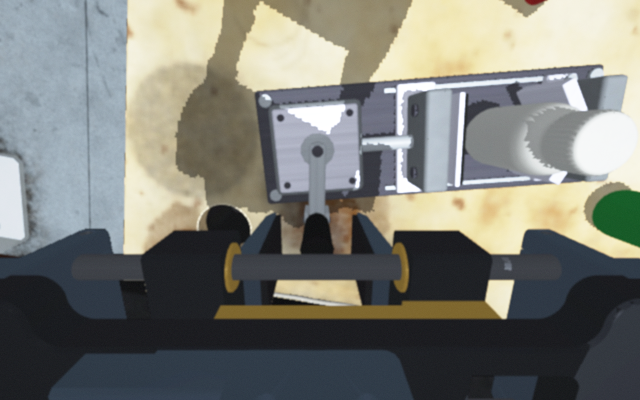

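The hub centre is at (317,151), the arm points at the gripper, and the handle stands upright at (316,235) between the fingers.

```bash
python3 -m inch '[{"angular":[0,0,0],"travel":[0,0,-0.004],"gripper":0.6},{"angular":[0,0,0],"travel":[0,0,-0.004],"gripper":0.8},{"angular":[0,0,0],"travel":[0,0,-0.004],"gripper":0.8},{"angular":[0,0,0],"travel":[0,0,-0.004],"gripper":0.8}]';python3 - <<'E'
from h import *
p,T,K=wrist(); s=ctrl.read_state()
r=trace(p,"crank_axis"); print(len(r))
g=p["frame"]
c=cv2.HoughCircles(cv2.medianBlur(cv2.cvtColor(g,6),3)[60:260,220:420],cv2.HOUGH_GRADIENT,1,20,param1=80,param2=14,minRadius=4,maxRadius=22)
print(None if c is None else [(x+220,y+60,rr) for x,y,rr in c[0][:4]])
for z in (72,76): print(unproj(T,K,(317,151),z).round(1), s["eef_pos"].round(1))
E
```

```text
time_s: 15.42
eef_pos: [603.1, -117.1, 127.2]
ee_rot: [-0.0, -0.095, 0.995, 0.0]
ft_force: [-0.4, 0.3, -4.6]
grip_width: 17.3
gripper_force: 30.0
2
[(np.float32(320.5), np.float32(149.5), np.float32(20.3)), (np.float32(292.5), np.float32(209.5), np.float32(16.8)), (np.float32(367.5), np.float32(205.5), np.float32(8.2)), (np.float32(274.5), np.float32(196.5), np.float32(5.9))]
[ 551.1 -127.1   72. ] [ 603.1 -117.1  127.2]
[ 550.7 -127.2   76. ] [ 603.1 -117.1  127.2]
```

```bash
cat > tab.py <<'E'
import sys,numpy as np
# python3 tab.py a0 step n : shifts (mm) from crank turn a0 in n steps
a0,st,n=float(sys.argv[1]),float(sys.argv[2]),int(sys.argv[3])
f=lambda a:np.array([51.1*np.cos(a)+9.2*np.sin(a),-51.1*np.sin(a)+9.2*np.cos(a)])
for k in range(1,n+1): print(f"{-k*st:.3f}",(f(a0+k*st)-f(a0)).round(1).tolist())
t=f(a0); print("tangent",[round(t[1]/52,2),round(-t[0]/52,2)])
E
python3 tab.py 0 0.1 9
```

```text
-0.100 [0.7, -5.1]
-0.200 [0.8, -10.3]
-0.300 [0.4, -15.5]
-0.400 [-0.5, -20.6]
-0.500 [-1.8, -25.6]
-0.600 [-3.7, -30.5]
-0.700 [-6.1, -35.1]
-0.800 [-8.9, -39.4]
-0.900 [-12.1, -43.5]
tangent [np.float64(0.18), np.float64(-0.98)]
```

```bash
python3 -m inch '[{"angular":[0,0,-0.1],"travel":[0.0007,-0.0051,0],"gripper":0.8},{"angular":[0,0,-0.2],"travel":[0.0008,-0.0103,0],"gripper":0.8},{"angular":[0,0,-0.3],"travel":[0.0004,-0.0155,0],"gripper":0.8},{"angular":[0,0,-0.3],"travel":[0.0004,-0.0155,0],"gripper":0.8}]'; python3 tab.py 0.3 0.1 6;
```

```text
time_s: 16.02
eef_pos: [603.5, -132.8, 127.2]
ee_rot: [-0.0, 0.054, 0.999, 0.0]
ft_force: [-0.3, 0.9, -5.8]
grip_width: 17.3
gripper_force: 30.0
-0.100 [-0.9, -5.1]
-0.200 [-2.3, -10.1]
-0.300 [-4.2, -14.9]
-0.400 [-6.5, -19.6]
-0.500 [-9.3, -23.9]
-0.600 [-12.6, -28.0]
tangent [np.float64(-0.12), np.float64(-0.99)]
```

```bash
python3 -m inch '[{"angular":[0,0,-0.1],"travel":[-0.0009,-0.0051,0],"gripper":0.8},{"angular":[0,0,-0.2],"travel":[-0.0023,-0.0101,0],"gripper":0.8},{"angular":[0,0,-0.3],"travel":[-0.0042,-0.0149,0],"gripper":0.8},{"angular":[0,0,-0.4],"travel":[-0.0065,-0.0196,0],"gripper":0.8},{"angular":[0,0,-0.5],"travel":[-0.0093,-0.0239,0],"gripper":0.8},{"angular":[0,0,-0.6],"travel":[-0.0126,-0.028,0],"gripper":0.8}]'; python3 - <<'E'
from h import *
p=read_camera("top"); T=np.array(p["world_from_camera"]);K=np.array(p["intrinsics"])
for n in("jaw","bottle"): print(n,[(round(q["p"],2),np.round(q["position"],1).tolist()) for q in pinpoint(p,n)[:3]])
s=read_camera("scene")
for n in("jaw","bottle"): print(n,[(round(q["p"],2),np.round(q["position"],1).tolist()) for q in pinpoint(s,n)[:3]])
cv2.imwrite("pics/t8.png",cv2.hconcat([cv2.resize(p["frame"][170:255,260:360],(400,340),interpolation=3),cv2.resize(s["frame"][150:235,270:370],(400,340),interpolation=3)]))
E
```

```text
time_s: 16.77
eef_pos: [591.1, -160.3, 127.2]
ee_rot: [-0.0, 0.347, 0.938, 0.0]
ft_force: [2.2, 3.9, -6.7]
grip_width: 17.4
gripper_force: 30.0
jaw [(0.8, [527.5, -14.2, 13.4])]
bottle [(0.81, [514.0, 35.7, 15.4]), (0.73, [512.3, 32.2, 69.5]), (0.63, [565.4, 197.0, -0.1])]
jaw [(0.94, [527.6, -9.0, 12.3])]
bottle [(0.95, [513.8, 34.1, 15.3]), (0.64, [472.0, 292.0, -1.7]), (0.55, [559.1, 203.1, -1.2])]
```

View pics/t8.png

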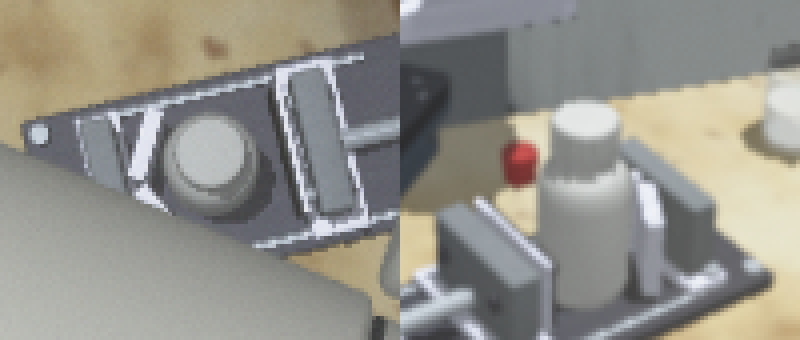

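The jaw has moved about 9 mm. Roughly 12 mm remains to the bottle, plus a few mm more to the V.

```bash
python3 tab.py 0.9 0.1 8;echo; python3 tab.py 1.7 0.08 4; python3 tab.py 2.02 0.08 4
```

```text
-0.100 [-3.6, -3.7]
-0.200 [-7.6, -7.1]
-0.300 [-11.9, -10.0]
-0.400 [-16.4, -12.5]
-0.500 [-21.2, -14.5]
-0.600 [-26.2, -16.0]
-0.700 [-31.3, -17.0]
-0.800 [-36.4, -17.6]
tangent [np.float64(-0.66), np.float64(-0.75)]

-0.080 [-4.2, -0.0]
-0.160 [-8.3, 0.3]
-0.240 [-12.4, 0.9]
-0.320 [-16.4, 1.8]
tangent [np.float64(-1.0), np.float64(-0.05)]
-0.080 [-4.0, 1.3]
-0.160 [-7.8, 2.9]
-0.240 [-11.5, 4.7]
-0.320 [-15.0, 6.9]
tangent [np.float64(-0.96), np.float64(0.27)]
```

```bash
cat > chk.py <<'E'
import sys,numpy as np
from bench import ctrl
s=ctrl.read_state(); r=s["eef_pos"][:2]-[552,-126.3]; e=r/np.hypot(*r); t=np.array([e[1],-e[0]])
F=s["ft_force"][:2]; x=-F@t
print(f"a={0.178-np.arctan2(e[1],e[0]):.3f} r={np.hypot(*r):.1f} tang={x:.2f} rad={F@e:.2f}")
sys.exit(x>float(sys.argv[1]))
E
python3 chk.py 9
python3 -m inch '[{"angular":[0,0,-0.1],"travel":[-0.0036,-0.0037,0],"gripper":0.8},{"angular":[0,0,-0.2],"travel":[-0.0076,-0.0071,0],"gripper":0.8},{"angular":[0,0,-0.3],"travel":[-0.0119,-0.01,0],"gripper":0.8},{"angular":[0,0,-0.4],"travel":[-0.0164,-0.0125,0],"gripper":0.8}]' >/dev/null; python3 chk.py 5.3 && python3 -m inch '[{"angular":[0,0,-0.1],"travel":[-0.0048,-0.002,0],"gripper":0.8},{"angular":[0,0,-0.2],"travel":[-0.0098,-0.0035,0],"gripper":0.8}]' >/dev/null; python3 chk.py 5.3 && python3 -m inch '[{"angular":[0,0,-0.1],"travel":[-0.0051,-0.001,0],"gripper":0.8},{"angular":[0,0,-0.2],"travel":[-0.0102,-0.0016,0],"gripper":0.8}]'; python3 chk.py 5.3
```

```text
a=0.901 r=51.8 tang=-0.31 rad=-1.54
a=1.292 r=51.8 tang=5.04 rad=-4.69
a=1.292 r=51.8 tang=5.04 rad=-4.69
a=1.292 r=51.8 tang=5.04 rad=-4.69False
False
False
False
```

```bash
sed -i 's/sys.exit(x>float(sys.argv\[1\]))/sys.exit(int(x>float(sys.argv[1])))/' chk.py
python3 -m inch '[{"angular":[0,0,-0.1],"travel":[-0.0048,-0.002,0],"gripper":0.8},{"angular":[0,0,-0.2],"travel":[-0.0098,-0.0035,0],"gripper":0.8}]' >/dev/null; python3 chk.py 5.8 && python3 -m inch '[{"angular":[0,0,-0.1],"travel":[-0.0051,-0.001,0],"gripper":0.8},{"angular":[0,0,-0.2],"travel":[-0.0102,-0.0016,0],"gripper":0.8}]'; python3 chk.py 5.8
python3 - <<'E'
from h import *
for c in ("top","scene"):
    p=read_camera(c)
    for n in("jaw","bottle"): print(n,[(round(q["p"],2),np.round(q["position"],1).tolist()) for q in pinpoint(p,n)[:2]])
E
python3 tab.py 1.7 0.08 1; python3 tab.py 1.78 0.08 1;python3 tab.py 1.86 0.08 1;python3 tab.py 1.94 0.08 1;python3 tab.py 2.02 0.08 1
```

```text
a=1.491 r=51.8 tang=4.18 rad=-4.48
time_s: 18.08
eef_pos: [555.1, -178.0, 127.3]
ee_rot: [0.0, 0.685, 0.728, 0.0]
ft_force: [4.1, 6.7, -12.1]
grip_width: 17.5
gripper_force: 30.0
a=1.689 r=51.8 tang=4.51 rad=-6.39
jaw [(0.75, [654.2, 286.3, 0.6])]
bottle [(0.94, [562.0, 201.5, 3.1]), (0.68, [479.8, 294.7, -1.5])]
jaw [(0.84, [522.2, -0.6, 11.5]), (0.36, [553.7, -170.6, 127.1])]
bottle [(0.73, [469.5, 293.7, -1.4]), (0.7, [513.5, 32.2, 11.8])]
-0.080 [-4.2, -0.0]
tangent [np.float64(-1.0), np.float64(-0.05)]
-0.080 [-4.1, 0.3]
tangent [np.float64(-1.0), np.float64(0.03)]
-0.080 [-4.1, 0.6]
tangent [np.float64(-0.99), np.float64(0.11)]
-0.080 [-4.0, 1.0]
tangent [np.float64(-0.98), np.float64(0.19)]
-0.080 [-4.0, 1.3]
tangent [np.float64(-0.96), np.float64(0.27)]
```

```bash
python3 -m inch '[{"angular":[0,0,-0.04],"travel":[-0.0021,0.0004,-0.0005],"gripper":0.8},{"angular":[0,0,-0.08],"travel":[-0.0042,0.0007,-0.001],"gripper":0.8}]' >/dev/null; python3 chk.py 5.6 && python3 -m inch '[{"angular":[0,0,-0.04],"travel":[-0.0021,0.0001,0],"gripper":0.8},{"angular":[0,0,-0.08],"travel":[-0.0041,0.0003,0],"gripper":0.8}]' >/dev/null; python3 chk.py 5.6 && python3 -m inch '[{"angular":[0,0,-0.04],"travel":[-0.0021,0.0003,0],"gripper":0.8},{"angular":[0,0,-0.08],"travel":[-0.0041,0.0006,0],"gripper":0.8}]' >/dev/null; python3 chk.py 5.6 && python3 -m inch '[{"angular":[0,0,-0.04],"travel":[-0.002,0.0005,0],"gripper":0.8},{"angular":[0,0,-0.08],"travel":[-0.004,0.001,0],"gripper":0.8}]' >/dev/null; python3 chk.py 5.6 && python3 -m inch '[{"angular":[0,0,-0.04],"travel":[-0.002,0.0006,0],"gripper":0.8},{"angular":[0,0,-0.08],"travel":[-0.004,0.0013,0],"gripper":0.8}]'; python3 chk.py 5.6
for a in 2.1 2.18 2.26 2.34 2.42 2.5 2.58 2.66 2.74; do python3 tab.py $a 0.08 1 | head -1; done
```

```text
a=1.754 r=51.7 tang=3.08 rad=-2.32
a=1.832 r=51.6 tang=4.42 rad=-2.28
a=1.911 r=51.6 tang=4.26 rad=-3.43
a=1.989 r=51.5 tang=4.12 rad=-2.89
time_s: 19.62
eef_pos: [535.8, -175.1, 127.2]
ee_rot: [0.002, 0.816, 0.578, 0.001]
ft_force: [4.5, -0.0, -5.0]
grip_width: 17.5
gripper_force: 30.0
a=2.070 r=51.5 tang=4.24 rad=-1.40
-0.080 [-3.8, 1.6]
-0.080 [-3.7, 1.9]
-0.080 [-3.5, 2.2]
-0.080 [-3.4, 2.5]
-0.080 [-3.1, 2.7]
-0.080 [-2.9, 3.0]
-0.080 [-2.7, 3.2]
-0.080 [-2.4, 3.4]
-0.080 [-2.1, 3.6]
```

Tangential force is a steady baseline of 4.2 N. I'll continue with the stop threshold at 5.0 N.

```bash
python3 -m inch '[{"angular":[0,0,-0.04],"travel":[-0.0019,0.0008,0],"gripper":0.8},{"angular":[0,0,-0.08],"travel":[-0.0038,0.0016,0],"gripper":0.8}]' >/dev/null; python3 chk.py 5 && python3 -m inch '[{"angular":[0,0,-0.04],"travel":[-0.0019,0.0009,0],"gripper":0.8},{"angular":[0,0,-0.08],"travel":[-0.0037,0.0019,0],"gripper":0.8}]' >/dev/null; python3 chk.py 5 && python3 -m inch '[{"angular":[0,0,-0.04],"travel":[-0.0018,0.0011,0],"gripper":0.8},{"angular":[0,0,-0.08],"travel":[-0.0035,0.0022,0],"gripper":0.8}]' >/dev/null; python3 chk.py 5 && python3 -m inch '[{"angular":[0,0,-0.04],"travel":[-0.0017,0.0012,0],"gripper":0.8},{"angular":[0,0,-0.08],"travel":[-0.0034,0.0025,0],"gripper":0.8}]' >/dev/null; python3 chk.py 5 && python3 -m inch '[{"angular":[0,0,-0.04],"travel":[-0.0016,0.0013,0],"gripper":0.8},{"angular":[0,0,-0.08],"travel":[-0.0031,0.0027,0],"gripper":0.8}]'; python3 chk.py 5
```

```text
a=2.149 r=51.4 tang=4.25 rad=-0.54
a=2.230 r=51.3 tang=4.49 rad=-1.00
a=2.309 r=51.3 tang=4.57 rad=-0.22
a=2.391 r=51.2 tang=4.93 rad=0.90
time_s: 20.88
eef_pos: [518.2, -164.7, 127.2]
ee_rot: [0.002, 0.915, 0.405, 0.001]
ft_force: [2.9, -3.9, -5.1]
grip_width: 17.2
gripper_force: 30.0
a=2.471 r=51.1 tang=4.82 rad=1.01
```

```bash
python3 -m inch '[{"angular":[0,0,-0.04],"travel":[-0.0017,0.0013,0],"gripper":0.8},{"angular":[0,0,-0.08],"travel":[-0.0032,0.0027,0],"gripper":0.8}]' >/dev/null; python3 chk.py 5.4 && python3 -m inch '[{"angular":[0,0,-0.04],"travel":[-0.0015,0.0015,0],"gripper":0.8},{"angular":[0,0,-0.08],"travel":[-0.0029,0.0029,0],"gripper":0.8}]' >/dev/null; python3 chk.py 5.4 && python3 -m inch '[{"angular":[0,0,-0.04],"travel":[-0.0013,0.0016,0],"gripper":0.8},{"angular":[0,0,-0.08],"travel":[-0.0026,0.0033,0],"gripper":0.8}]' >/dev/null; python3 chk.py 5.4 && python3 -m inch '[{"angular":[0,0,-0.04],"travel":[-0.0012,0.0017,0],"gripper":0.8},{"angular":[0,0,-0.08],"travel":[-0.0024,0.0034,0],"gripper":0.8}]'; python3 chk.py 5.4
python3 - <<'E'
from h import *
p=read_camera("scene")
for n in("jaw","bottle","handle_grip","handle_hinge"): print(n,[(round(q["p"],2),np.round(q["position"],1).tolist()) for q in pinpoint(p,n)[:2]])
E
for a in 2.82 2.9 2.98 3.06 3.14 3.22; do python3 tab.py $a 0.08 1 | head -1; done
```

```text
a=2.552 r=51.3 tang=4.41 rad=-2.08
a=2.631 r=51.3 tang=4.21 rad=-2.97
a=2.711 r=51.4 tang=5.16 rad=-3.01
time_s: 21.88
eef_pos: [507.6, -152.2, 127.2]
ee_rot: [0.001, 0.967, 0.254, 0.002]
ft_force: [6.6, -1.4, -6.5]
grip_width: 17.7
gripper_force: 30.0
a=2.791 r=51.4 tang=4.55 rad=-4.96
jaw [(0.89, [521.6, 9.1, 11.2])]
bottle [(0.87, [563.2, 201.8, -4.1]), (0.83, [510.4, 34.4, 10.0])]
handle_grip []
handle_hinge [(0.91, [511.6, -151.6, 80.3])]
-0.080 [-1.8, 3.7]
-0.080 [-1.5, 3.9]
-0.080 [-1.2, 4.0]
-0.080 [-0.9, 4.1]
-0.080 [-0.6, 4.1]
-0.080 [-0.2, 4.1]
```

```bash
python3 -m inch '[{"angular":[0,0,-0.04],"travel":[-0.0006,0.002,0],"gripper":0.8},{"angular":[0,0,-0.08],"travel":[-0.0014,0.0039,0],"gripper":0.8}]' >/dev/null; python3 chk.py 5.4 && python3 -m inch '[{"angular":[0,0,-0.04],"travel":[-0.0008,0.002,0],"gripper":0.8},{"angular":[0,0,-0.08],"travel":[-0.0014,0.0039,0],"gripper":0.8}]' >/dev/null; python3 chk.py 5.4 && python3 -m inch '[{"angular":[0,0,-0.04],"travel":[-0.0006,0.002,0],"gripper":0.8},{"angular":[0,0,-0.08],"travel":[-0.0011,0.004,0],"gripper":0.8}]' >/dev/null; python3 chk.py 5.4 && python3 -m inch '[{"angular":[0,0,-0.04],"travel":[-0.0004,0.002,0],"gripper":0.8},{"angular":[0,0,-0.08],"travel":[-0.0008,0.0041,0],"gripper":0.8}]'; python3 chk.py 5.4
```

```text
a=2.872 r=51.2 tang=5.09 rad=-1.83
a=2.955 r=51.1 tang=4.88 rad=0.38
a=3.036 r=51.1 tang=4.79 rad=0.30
time_s: 23.12
eef_pos: [502.0, -136.5, 127.1]
ee_rot: [0.001, 0.995, 0.096, 0.001]
ft_force: [-0.4, -6.1, -3.1]
grip_width: 17.5
gripper_force: 30.0
a=3.118 r=51.0 tang=5.90 rad=1.59
```

Force has risen to 5.9 N, so the bottle is probably seating. I'll go on in small steps.

```bash
python3 -m inch '[{"angular":[0,0,-0.02],"travel":[-0.0001,0.001,0],"gripper":0.8}]' >/dev/null; python3 chk.py 6.4 && python3 -m inch '[{"angular":[0,0,-0.02],"travel":[-0.0001,0.001,0],"gripper":0.8}]'>/dev/null; python3 chk.py 6.4
```

```text
a=3.137 r=51.0 tang=6.47 rad=2.97
a=3.137 r=51.0 tang=6.47 rad=2.97
```

```bash
python3 - <<'E'
from h import *
p=read_camera("scene"); q=read_camera("top")
for P in (p,q):
  for n in("jaw","bottle"): print(n,[(round(q["p"],2),np.round(q["position"],1).tolist()) for q in pinpoint(P,n)[:2]])
cv2.imwrite("pics/s9.png",cv2.hconcat([cv2.resize(q["frame"][160:255,260:420],(400,238),interpolation=3),cv2.resize(p["frame"][150:245,230:390],(400,238),interpolation=3)]))
E
python3 chk.py 9
```

```text
jaw [(0.83, [520.9, 11.1, 12.7])]
bottle [(0.8, [562.5, 202.2, -1.2]), (0.68, [511.3, 40.4, 13.3])]
jaw [(0.69, [521.7, 4.7, 11.5])]
bottle [(0.92, [477.9, 296.2, -3.0]), (0.62, [510.1, 40.8, 15.4])]
a=3.137 r=51.0 tang=5.20 rad=1.54
```

View pics/s9.png

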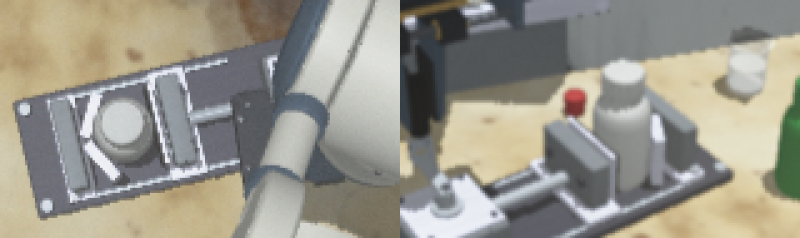

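The bottle sits in the V with the jaw at it. At 6.5 N that is about 10 N of clamping, so a little more is needed.

```bash
python3 -m inch '[{"angular":[0,0,-0.02],"travel":[-0.0001,0.001,0],"gripper":0.8}]' >/dev/null; python3 chk.py 6.9 && python3 -m inch '[{"angular":[0,0,-0.01],"travel":[-0.0001,0.0005,0],"gripper":0.8}]'>/dev/null; python3 chk.py 6.9; sleep 0
```

```text
a=3.154 r=51.0 tang=6.35 rad=2.69
a=3.164 r=51.0 tang=7.45 rad=2.70
```

7.45 N is about 15 N of clamping. I'll hold, release and lift clear.

```bash
python3 -m inch '[{"angular":[0,0,0],"travel":[0,0,0],"gripper":0.8},{"angular":[0,0,0],"travel":[0,0,0],"gripper":0.8},{"angular":[0,0,0],"travel":[0,0,0],"gripper":0.4},{"angular":[0,0,0],"travel":[0,0,0],"gripper":0},{"angular":[0,0,0],"travel":[0,0,0],"gripper":0},{"angular":[0,0,0],"travel":[0,0,0.02],"gripper":0},{"angular":[0,0,0],"travel":[0,0,0.06],"gripper":0},{"angular":[0,0,0],"travel":[0,0,0.12],"gripper":0},{"angular":[0,0,0],"travel":[0,0,0.16],"gripper":0},{"angular":[0,0,0],"travel":[0,0,0.16],"gripper":0}]'
python3 - <<'E'
from h import *
p=read_camera("scene"); w,T,K=wrist()
for P in (p,w):
  for n in("jaw","bottle","handle_grip","handle_hinge","crank_axis"): print(n,[(round(q["p"],2),np.round(q["position"],1).tolist()) for q in pinpoint(P,n)[:2]])
cv2.imwrite("pics/s10.png",cv2.hconcat([cv2.resize(w["frame"],(400,250)),cv2.resize(p["frame"][150:250,220:380],(400,250),interpolation=3)]))
E
```

```text
time_s: 25.05
eef_pos: [502.1, -133.3, 289.4]
ee_rot: [0.001, 0.997, 0.071, 0.003]
ft_force: [-1.0, 0.1, -0.4]
grip_width: 46.0
gripper_force: 0.0
jaw [(0.7, [520.0, 13.7, 12.9])]
bottle [(0.92, [561.8, 203.8, -2.1]), (0.84, [511.8, 39.8, 16.3])]
handle_grip [(0.78, [507.6, -131.9, 129.0])]
handle_hinge [(0.86, [505.0, -141.4, 81.7])]
crank_axis [(0.82, [550.3, -126.8, 79.8])]
jaw [(0.65, [516.7, 6.2, 10.9])]
bottle [(0.93, [564.9, 200.3, 3.2]), (0.63, [478.7, 290.2, 1.0])]
handle_grip [(0.54, [511.3, -135.7, 126.9])]
handle_hinge [(0.92, [503.8, -132.7, 85.2])]
crank_axis [(0.58, [551.9, -124.3, 81.2])]
```

View pics/s10.png

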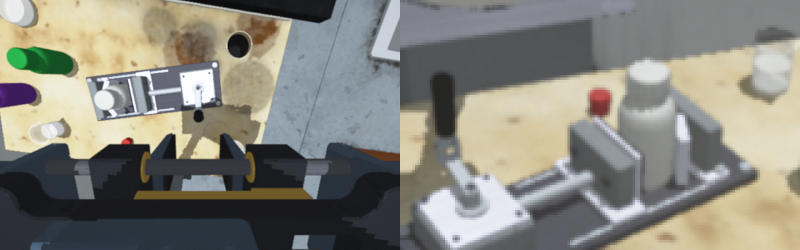

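The bottle stands in the V with the jaw on it, and the handle stands free. Before handing in, I'll check its fold angle by fitting a model to the masks.

```bash
python3 - <<'E'
from h import *
from scipy.optimize import minimize
p=read_camera("scene"); w,T,K=wrist()
V=[(trace(p,"handle_grip"),np.array(p["world_from_camera"]),np.array(p["intrinsics"]),p),(trace(w,"handle_grip"),T,K,w)]
for nm,(r,TT,KK,P) in zip("sw",V):
    if not r: print(nm,"none"); continue
    m=r[0]["mask"]; ys,xs=np.nonzero(m); print(nm,r[0]["p"],m.sum(),xs.min(),xs.max(),ys.min(),ys.max())
    # dark pixels nearby, subpixel axis by PCA of darkness
    g=P["frame"].max(2).astype(float); k=cv2.dilate(m.astype(np.uint8),np.ones((5,5)))>0
    wt=np.where(k&(g<60),1.,0); yy,xx=np.nonzero(wt); c=np.cov(xx,yy); ev,E=np.linalg.eigh(c); d=E[:,1]; d=d*np.sign(d[1])
    print(" dark n",len(xx),"centre",xx.mean().round(2),yy.mean().round(2),"axis dx/dy",(d[0]/d[1]).round(3),"len",(np.sqrt(ev[1]*12)).round(1),"wid",np.sqrt(ev[0]*16).round(1))
    u=np.array([-1,-.12,0]); u/=np.linalg.norm(u)
    for H in ([502.5,-132.5,83],):
      for th in (1.25,1.35,1.42,1.5,1.57):
        a,b=[proj(TT,KK,np.array(H)+dd*(-np.cos(th)*u+np.sin(th)*np.array([0,0,1]))) for dd in (13,66)]
        print("  ",th,a.round(1),b.round(1),"dx/dy",round((a-b)[0]/(a-b)[1],3))
E
```

```text
s 0.49 258 232 242 179 209
 dark n 203 centre 237.09 190.93 axis dx/dy 0.075 len 24.7 wid 9.4
   1.25 [240.4 202.8] [241.  186.4] dx/dy -0.036
   1.35 [240.2 202.3] [239.9 184.1] dx/dy 0.016
   1.42 [240. 202.] [239.1 182.6] dx/dy 0.047
   1.5 [239.9 201.7] [238.3 181. ] dx/dy 0.077
   1.57 [239.7 201.5] [237.6 179.8] dx/dy 0.101
w 0.74 249 310 326 176 195
 dark n 250 centre 317.65 184.96 axis dx/dy 0.006 len 17.6 wid 15.8
   1.25 [315.5 178.6] [315.8 172.3] dx/dy -0.045
   1.35 [315.5 179.7] [315.6 178.4] dx/dy -0.134
   1.42 [315.4 180.4] [315.5 182.7] dx/dy 0.037
   1.5 [315.4 181.2] [315.4 187.6] dx/dy -0.002
   1.57 [315.4 181.9] [315.3 191.8] dx/dy -0.009
```

Both views put the handle at about 1.5–1.57 rad, so it is upright. Handing in.

```bash
python3 -c "
from bench import close_job
print(close_job())"
```

```text
the job is handed in; nothing more can be done
None
```

I handed the job in after about 25 s of robot time: the white bottle is clamped in the V at an estimated 15 N, the handle measures about 1.5–1.57 rad (upright), and the arm is clear; the hand-in gave no verdict, and both figures are my own estimates from wrist force and camera images.

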